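# Pump the hand lubricator until its indicator pin stands fully out

## Task

Charge the hand lubricator: with the fingertips, press its round red plunger all the way down and let it come all the way up again, as often as needed, until the white indicator pin beside it has risen fully out of its collar and the whole green band shows. Only push on top of the plunger: do not grip it by its sides, do not touch the pin itself, and do not lift or shove the things standing around. Finish clear of it, with the plunger released and fully up.

Things in the scene. Friction and masses are not known exactly. Their poses are not given: they have to be found in the camera images.
- lubricator: hand lubricator screwed to the bench, cannot move: dark steel plate 160 x 100 x 8 mm. Origin at bench height; x runs along the plate from the indicator tower to the plunger and the reservoir (away from the robot at yaw 0), z up. Plate x -70 to 90 mm, y -50 to 50 mm. Aluminium pump barrel 60 mm wide, 92 mm high, at x 25 mm; amber reservoir with black cap 37 mm wide, 70 mm high, at x 69 mm
- collar_rim (a point): centre of the upper rim of the steel collar, 22 mm across, out of which the pin rises: 74 mm above the bench, at x -45 mm, y 0 of the lubricator, on a grey tower 40 x 44 mm, 70 mm high
- plunger_top (a point): centre of the top of the red mushroom-shaped plunger button (49 mm across on top, upright axis), at x 25 mm, y 0 of the lubricator; 134 mm above the bench when up and 112 mm when fully down; this point moves with the plunger
- plunger_side (a point): centre of the side wall of the same red button (on its axis, 10 mm below its top): the wall is 51 mm across and 10 mm high, not to be gripped
- plunger (a joint): how far the plunger is pressed, m: 0 up, 0.022 fully down on a hard stop. Its spring resists with 4 N at the top to 10 N at the bottom, and about 2 N more while raising the pin; let go, it comes up by itself in under 0.5 s. Strokes that stop before about 0.019, or start before it is back above about 0.003, may not raise the pin
- indicator (a joint): how far the pin is out, m: 0 in, about 0.032 fully out (whole green band shows from 0.030). Starts between 0 and 0.012; each full stroke of the plunger raises it one ratchet step of up to 8 mm, so three or four strokes are needed; more do no harm. It stays where a stroke left it
- indicator_tip (a point): tip of the white indicator pin, upright in the collar at x -45 mm, y 0 of the lubricator: 10 mm thick, round top, a 10 mm wide green band low on it; 81 mm above the bench (7 mm above the collar) when in, 113 mm when fully out. Not to be touched
- dropper_bottle: bystander: small amber dropper bottle with black rubber top, 28 mm across, 92 mm high, standing loose beside the lubricator; origin at the centre of its underside, z up
- weigh_tin: bystander: round metal tin with lid, 51 mm across, 26 mm high, loose; origin at the centre of its underside, z up
- screw_jar: bystander: white jar with red lid, 43 mm across, 51 mm high, loose; origin at the centre of its underside, z up
- vial: bystander: small clear vial with blue cap, 12 mm across, 32 mm high, loose; origin at the centre of its underside, z up

How it is judged (in metres and radians):
On the way, in this order (a step that is already met when the one before it is completed fails the run):
1. the plunger is pressed down (at least 19 of 22 mm) by the fingers (value of joint plunger above 0.019 m and contact force between the fingers and lubricator above 1 N), for 0.02 s.
2. the pin stands fully out (value of joint indicator above 0.03 m), for 0.1 s.
At the end, for the whole second after the job is handed in: the indicator pin stands at least 30 mm out (whole green band above the collar), the plunger is back up within 2 mm, and the bottle, tin, jar and vial stand within 15 mm of where they were (value of joint indicator above 0.03 m and value of joint plunger below 0.002 m and distance of each of dropper_bottle, weigh_tin, screw_jar, vial from where it was at the start of the episode below 0.015 m); the robot touches nothing.
It fails at once if the indicator pin is touched by the robot (over 0.5 N) (contact force between any of the fingers, the arm and indicator above 0.5 N).
It fails at once if the plunger is gripped by its side (over 1.5 N on the side wall) (contact force between the fingers and plunger_c2 above 1.5 N).
It fails at once if a bystander is lifted, shoved more than 15 mm or tipped (distance of any of dropper_bottle, weigh_tin, screw_jar, vial from where it was at the start of the episode above 0.015 m or angle between any of dropper_bottle, weigh_tin, screw_jar, vial's own z axis and vertical above 0.5 rad).
It also fails if it takes over 45 s, if anything falls off the work surface, if the arm or the gripper's body presses on something with over 40 N, if the wrist force passes 120 N, or if a joint passes its speed limit or range.

## Robot

A 6-joint arm with a two-finger parallel gripper is mounted at the origin on a cart in front of the work surface, level with it; the furniture and walls round the work are solid. World frame = base frame: x ahead of the robot, y to its left, z up, the work surface at z = 0. Lengths are in m, angles in degrees, forces in N, time in s.
With the tool pointing down it reaches from about 0.25 to 0.775 m from the base axis. Payload 8.9 kg.
Tool frame: the origin (TCP) lies at the very end of the fingers, on their centre line; the grasp point (between the pads) lies 19 mm behind it (arm.hold_point_z is the distance from the TCP to the grasp point, in m); z points along the fingers, y is the direction in which the jaws open and shut (so a half turn about z gives the same grasp; the last joint's range is limited). The gripper opens to 85 mm and grips with 20 to 120 N. Pads are 22 mm wide; open, the fingers measure 114 mm over their backs; the gripper's body (76 mm by 85 mm) begins 54 mm behind the grasp point. The pads swing forward as they close: fully open they stand 13 mm farther back than shut.
Start: joints at [-77.825, 16.656, -8.789, 64.555, 0, 82.019], TCP at [0.181, -0.493, 0.231] pointing down, gripper open.
Joint ranges: [-144.48, 144.48], [-52.06, 99.96], [-74.48, 78.29], [-112.23, 115.85], [-86.99, 84.42], [-180, 180]. Speed limits (degrees/s): [127.2, 127.2, 159.86, 180, 180, 180].

## Interface

Orientations are given as a 3x3 rotation matrix whose columns are the frame's x, y, z axes.
In Python, from bench import arm, cams, job gives the robot as it stands.
- The arm moves only by the shell command python3 -m inch 'ROWS' [FORCE]. ROWS is JSON, one flat list of numbers, 7 for each row, row after row: the closure, from -1 (fully open) to 1 (shut), then the shift along the tool's x, y, z in m, then the turn, a rotation vector about the tool's x, y, z in degrees. A call has 1 to 20 rows; each row shifts and turns the commanded pose from where the row before left it, along the tool's axes as they then stand; what a row does not reach is not made up. A row lasts 1/10 s, in which the tool goes at most 50 mm and 8.59 degrees, less where a joint would pass 70% of its speed; a pose out of reach is approached as far as the arm can. A call is refused whole if a number of a shift passes 0.05 or a number of a turn 8.59, either way. A call with a gripper value outside its range is refused whole. The fingers move at their own pace and stop on an object; FORCE is the grip in N (left out, the last holds). Time passes only in rows, so rows that do not move let the fingers close. It gives the time, the measured TCP pose, the force and the opening at its end, in the units of the state.
- arm.observe(): the state, without advancing time (a new reading comes with each control period).
- cams.grab_frame(name): name is "scene" or "side" or "wrist"; returns a dict with "pixels" (480x640x3 uint8, red, green, blue), "range_z" (480x640 float32, m along the optical axis (not along the pixel's ray), 0 where there is no reading), "intrinsics" (3x3 intrinsics, pixels), "k1" (the pictures are not rectified: a ray, as slopes to the right and down, at radius r is drawn at 1 + k1 r^2 times it, then the intrinsics apply), "T" (4x4, takes a point from camera to world coordinates). Camera axes: x right, y down, z forward; pixel columns grow to the right and rows downward; lengths in m; the calibration is good to about 2 mm. A picture is of the moment at which its call begins.
- job.job_done(): hands the job in, once; it reports no verdict.
The state is a dict: "t": time; "joint_pos": joint angles; "joint_vel": joint speeds; "effort": joint torques, N m; "eef_pos": TCP position; "ee_rot": TCP orientation; "wrist_force": force on the tool from outside, world axes, zero at the start; "wrist_torque": the same for the moment, N m; "finger_gap": finger opening in m.
Only numpy, scipy, OpenCV 4.12 (cv2) and the standard library are available. Lean on these libraries where they do the work, as an engineer would, in place of code of your own. Each camera call takes 0.05 s, during which the arm holds its last target. There are 200 camera calls.

## Working session

There is one attempt and no reset: what is moved stays moved. The work goes in short steps, Python scripts to look and compute and a shell command to move; the robot and the scene stay as the last step left them, time stands still between calls to the robot, and variables do not carry over. Pictures are saved under pics/ and viewed, about 8 in all and at most 12, crops included, and the job is handed in when it is done.

```bash
mkdir -p pics
cat > h.py <<'E'
import numpy as np, cv2
from bench import arm, cams, job
def pts(f):
    K=f["intrinsics"];h,w=f["range_z"].shape
    u,v=np.meshgrid(np.arange(w),np.arange(h))
    D=np.array([f["k1"],0,0,0,0],float)
    p=cv2.undistortPoints(np.stack([u,v],-1).reshape(-1,1,2).astype(float),np.array(K,float),D).reshape(h,w,2)
    z=f["range_z"];P=np.dstack([p[...,0]*z,p[...,1]*z,z])
    T=np.array(f["T"]);return P@T[:3,:3].T+T[:3,3]
E
python3 - <<'E'
from h import *
s=arm.observe();print(s["t"],s["eef_pos"],np.round(s["ee_rot"],3),s["finger_gap"],s["wrist_force"])
ims=[]
for n in ["scene","side"]:
    f=cams.grab_frame(n);im=f["pixels"];P=pts(f)
    cv2.imwrite(f"pics/{n}0.png",im[...,::-1]);np.savez(f"{n}0.npz",im=im,P=P)
    hsv=cv2.cvtColor(im,cv2.COLOR_RGB2HSV)
    m=(((hsv[...,0]<8)|(hsv[...,0]>172))&(hsv[...,1]>140)&(hsv[...,2]>70)).astype(np.uint8)
    k,l,st,c=cv2.connectedComponentsWithStats(m)
    for i in range(1,k):
        if st[i,4]>40:
            q=P[(l==i)&(f["range_z"]>0)]
            print(n,st[i],c[i].round(),len(q) and (np.median(q,0).round(3),q.min(0).round(3),q.max(0).round(3)))
    print(f["T"])
E
```

```text
0.0 [ 0.18082117 -0.49241515  0.23074584] [[ 0.939  0.345 -0.   ]
 [ 0.345 -0.939  0.001]
 [ 0.    -0.001 -1.   ]] 0.08532170736756245 [ 0.46922148 -0.62009495  0.69374627]
scene [  323     0   182   257 25957] [412. 124.] (array([0.171, 0.089, 0.385]), array([0.132, 0.052, 0.302]), array([0.242, 0.125, 0.468]))
scene [609 153  31  33 373] [623. 170.] (array([0.05 , 0.048, 0.379]), array([0.034, 0.002, 0.377]), array([0.068, 0.064, 0.38 ]))
scene [  471   155   162   155 15446] [551. 232.] (array([0.076, 0.072, 0.335]), array([0.016, 0.007, 0.305]), array([0.131, 0.094, 0.368]))
scene [147 242  15  18 205] [154. 250.] (array([0.55 , 0.155, 0.155]), array([0.546, 0.146, 0.143]), array([0.553, 0.164, 0.168]))
scene [257 320  28  22 503] [271. 330.] (array([0.426, 0.047, 0.052]), array([0.412, 0.025, 0.04 ]), array([0.451, 0.064, 0.054]))
scene [ 126  369   76   25 1179] [164. 380.] (array([0.449, 0.197, 0.022]), array([0.431, 0.151, 0.006]), array([0.474, 0.241, 0.029]))
[[-0.62017451 -0.34399598  0.70501797 -0.05074727]
 [-0.78398021  0.24023127 -0.57241939  0.35746665]
 [ 0.02754261 
[... 190 characters left out ...]
), array([0.134, 0.039, 0.367]))
side [242 157  20  30 294] [252. 171.] (array([0.457, 0.187, 0.024]), array([0.435, 0.145, 0.016]), array([0.479, 0.237, 0.03 ]))
side [232 199  22  17 264] [242. 207.] (array([0.432, 0.039, 0.051]), array([0.413, 0.019, 0.045]), array([0.451, 0.061, 0.055]))
side [295 232  32  27 695] [311. 245.] (array([ 0.526, -0.167,  0.133]), array([ 0.503, -0.185,  0.03 ]), array([ 0.567, -0.028,  0.137]))
[[ 9.88353235e-01 -1.02500453e-01  1.12479061e-01  4.41770814e-01]
 [-1.52175105e-01 -6.61883847e-01  7.33997623e-01 -7.52271899e-01]
 [-7.87014844e-04 -7.42565438e-01 -6.69773059e-01  6.79736661e-01]
 [ 0.00000000e+00  0.00000000e+00  0.00000000e+00  1.00000000e+00]]
```

View pics/side0.png

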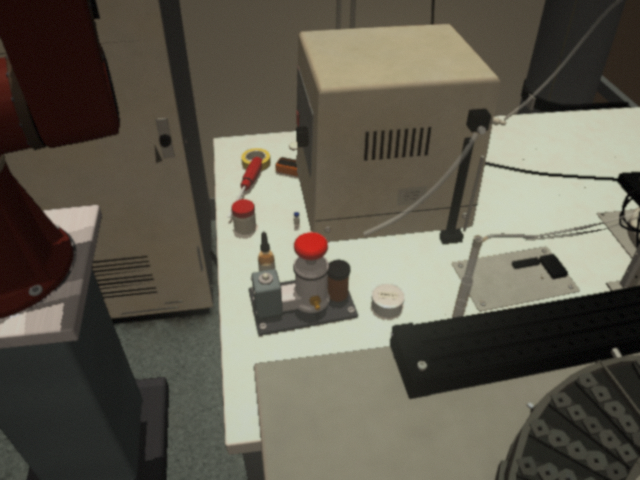

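View pics/scene0.png

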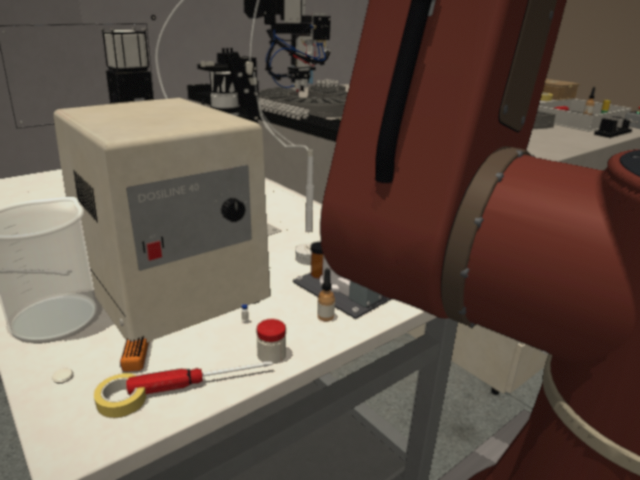

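Side view: the red plunger is at (311,245), the tower with the pin at (266,285), and the instrument box is just behind. In the scene view the arm hides the plunger. Next I'll measure the plunger and the box extents.

Run:
```python
from h import *
d=np.load("side0.npz");im,P=d["im"],d["P"]
hsv=cv2.cvtColor(im,cv2.COLOR_RGB2HSV)
m=(((hsv[...,0]<8)|(hsv[...,0]>172))&(hsv[...,1]>140)&(hsv[...,2]>70))
r=np.zeros_like(m);r[225:265,290:332]=1;m&=r
top=P[m&(P[...,2]>.128)]
print("top",len(top),top.mean(0),top.min(0),top.max(0))
(cx,cy),rad=cv2.minEnclosingCircle(top[:,:2].astype(np.float32));print(cx,cy,rad)
# tower top
q=P[262:300,250:285].reshape(-1,3);q=q[(abs(q[:,2]-.07)<.008)];print("tower",q.mean(0),q.min(0),q.max(0))
pl=P[285:330,250:355].reshape(-1,3);pl=pl[abs(pl[:,2]-.008)<.004];print("plate",cv2.minAreaRect(pl[:,:2].astype(np.float32)))
b=P[30:230,300:500].reshape(-1,3)
for a,c in [(60,310),(45,400),(75,490),(90,330),(150,330),(215,330),(220,460),(235,450),(120,480),(240,475)]: print((a,c),P[a,c].round(3))
```

```text
top 610 [ 0.52616463 -0.16612775  0.13461342] [ 0.44177081 -0.7522719   0.12800079] [ 0.55024699 -0.13514175  0.67973666]
0.48647648096084595 -0.44370681047439575 0.3118867874145508
tower [ 0.45652338 -0.1703967   0.06977356] [ 0.43412736 -0.18961277  0.06202024] [ 0.47828276 -0.14262684  0.07783781]
plate ((0.5109350085258484, -0.1696176826953888), (0.09305116534233093, 0.16522152721881866), 86.25057220458984)
(60, 310) [0.562 0.075 0.305]
(45, 400) [0.718 0.109 0.306]
(75, 490) [ 0.824 -0.018  0.307]
(90, 330) [ 0.576 -0.025  0.302]
(150, 330) [ 0.577 -0.031  0.203]
(215, 330) [ 0.579 -0.034  0.074]
(220, 460) [ 0.818 -0.035  0.033]
(235, 450) [ 0.793 -0.058  0.02 ]
(120, 480) [ 0.806 -0.051  0.249]
(240, 475) [ 0.729 -0.257  0.196]
```

```bash
python3 -m inch '[1,0.03,-0.013,0,0,0,0, 1,0.03,-0.013,0,0,0,0, 1,0.03,-0.013,0,0,0,0, 1,0.03,-0.013,0,0,0,0, 1,0.03,-0.013,0,0,0,0, 1,0.03,-0.013,0,0,0,0, 1,0.03,-0.013,0,0,0,0, 1,0.03,-0.013,0,0,0,0, 1,0.03,-0.013,0,0,0,0, 1,0.03,-0.013,0,0,0,0, 1,0.03,-0.013,0,0,0,0, 1,0.03,-0.013,0,0,0,0, 1,0.03,-0.013,0,0,0,0, 1,0.03,-0.013,0,0,0,0, 1,0,0,0,0,0,0, 1,0,0,0,0,0,0]' 30
python3 - <<'E'
from h import *
s=arm.observe();print(s["eef_pos"],np.round(s["ee_rot"],4),s["finger_gap"],s["wrist_force"])
ims=[]
for n in ["side","wrist"]:
    f=cams.grab_frame(n);im=f["pixels"];P=pts(f);ims.append(im)
    np.savez(f"{n}1.npz",im=im,P=P)
    ok=f["range_z"]>0
    hsv=cv2.cvtColor(im,cv2.COLOR_RGB2HSV)
    m=(((hsv[...,0]<8)|(hsv[...,0]>172))&(hsv[...,1]>140)&(hsv[...,2]>60)&ok&(abs(P[...,2]-.134)<.004)&(abs(P[...,0]-.526)<.05)&(abs(P[...,1]+.167)<.05))
    q=P[m]
    if len(q)>20: print(n,len(q),q.mean(0),cv2.minEnclosingCircle(q[:,:2].astype(np.float32)))
cv2.imwrite("pics/b1.png",cv2.resize(np.hstack([ims[0][60:420,120:520],ims[1][:360,:]]),(800,277))[...,::-1])
E
```

```text
t: 1.7
eef_pos: [0.5124, -0.1767, 0.2308]
ee_rot: [[0.938, 0.346, -0.001], [0.346, -0.938, 0.0], [-0.001, -0.001, -1.0]]
wrist_force: [-0.6, 0.1, 0.6]
finger_gap: 0.0002
[ 0.51240472 -0.17671064  0.23082645] [[ 9.382e-01  3.460e-01 -1.100e-03]
 [ 3.460e-01 -9.382e-01  3.000e-04]
 [-9.000e-04 -6.000e-04 -1.000e+00]] 0.0002381532293461791 [-0.62849656  0.11822317  0.6424595 ]
side 546 [ 0.52643235 -0.16306647  0.13331481] ((0.5274166464805603, -0.16067390143871307), 0.024907302111387253)
wrist 4233 [ 0.52837279 -0.15805635  0.13267685] ((0.528042197227478, -0.15772822499275208), 0.02449323982000351)
```

View pics/b1.png

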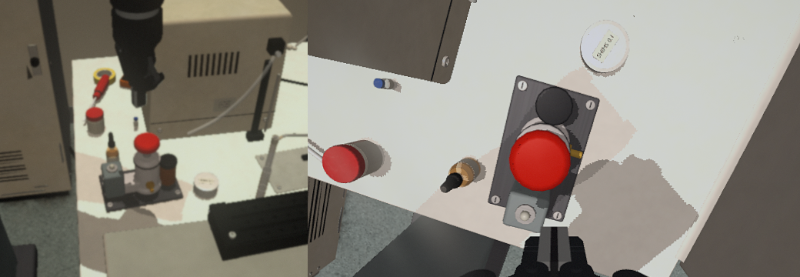

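Wrist view (right half): the plunger is seen whole at about (540,160), the closed fingers at (560,250), and the pin and tower at (523,213). The centre is (0.528, -0.159). Next I'll move over it and press down once, slowly, to learn the contact force.

```bash
python3 -m inch '[1,0.0105,-0.0056,0,0,0,0, 1,0.0105,-0.0056,0,0,0,0, 1,0,0,0.03,0,0,0, 1,0,0,0.03,0,0,0, 1,0,0,0.026,0,0,0, 1,0,0,0,0,0,0]'
python3 -m inch '[1,0,0,0.008,0,0,0, 1,0,0,0.008,0,0,0, 1,0,0,0.008,0,0,0, 1,0,0,0.006,0,0,0, 1,0,0,0.003,0,0,0, 1,0,0,0,0,0,0, 1,0,0,0,0,0,0]'
```

```text
t: 2.4
eef_pos: [0.5265, -0.1582, 0.1424]
ee_rot: [[0.939, 0.345, -0.005], [0.345, -0.939, 0.002], [-0.004, -0.004, -1.0]]
wrist_force: [-1.2, 0.1, -0.1]
finger_gap: 0.0001
t: 3.1
eef_pos: [0.5296, -0.1598, 0.1138]
ee_rot: [[0.939, 0.345, 0.003], [0.345, -0.939, -0.001], [0.002, 0.002, -1.0]]
wrist_force: [-1.0, 2.3, 9.6]
finger_gap: 0.0001
```

```bash
python3 -m inch '[1,0,0,0.002,0,0,0, 1,0,0,0.002,0,0,0, 1,0,0,0,0,0,0, 1,0,0,0,0,0,0]'
```

```text
t: 3.5
eef_pos: [0.5298, -0.1599, 0.1118]
ee_rot: [[0.939, 0.345, 0.004], [0.345, -0.939, -0.002], [0.003, 0.003, -1.0]]
wrist_force: [-8.0, 4.4, 30.1]
finger_gap: -0.0001
```

The plunger is on its hard stop (30 N). Next I'll raise 32 mm, wait, then repeat the stroke three more times.

```bash
U='1,0,0,-0.016,0,0,0'; python3 -m inch '[1,0,0,-0.016,0,0,0, 1,0,0,-0.016,0,0,0, 1,0,0,0,0,0,0, 1,0,0,0,0,0,0, 1,0,0,0,0,0,0, 1,0,0,0,0,0,0, 1,0,0,0,0,0,0, 1,0,0,0.008,0,0,0, 1,0,0,0.008,0,0,0, 1,0,0,0.008,0,0,0, 1,0,0,0.005,0,0,0, 1,0,0,0.003,0,0,0, 1,0,0,0,0,0,0, 1,0,0,0,0,0,0]'
python3 -m inch '[1,0,0,-0.016,0,0,0, 1,0,0,-0.016,0,0,0, 1,0,0,0,0,0,0, 1,0,0,0,0,0,0, 1,0,0,0,0,0,0, 1,0,0,0,0,0,0, 1,0,0,0,0,0,0, 1,0,0,0.008,0,0,0, 1,0,0,0.008,0,0,0, 1,0,0,0.008,0,0,0, 1,0,0,0.005,0,0,0, 1,0,0,0.003,0,0,0, 1,0,0,0,0,0,0, 1,0,0,0,0,0,0]'
python3 -m inch '[1,0,0,-0.016,0,0,0, 1,0,0,-0.016,0,0,0, 1,0,0,0,0,0,0, 1,0,0,0,0,0,0, 1,0,0,0,0,0,0, 1,0,0,0,0,0,0, 1,0,0,0,0,0,0, 1,0,0,0.008,0,0,0, 1,0,0,0.008,0,0,0, 1,0,0,0.008,0,0,0, 1,0,0,0.005,0,0,0, 1,0,0,0.003,0,0,0, 1,0,0,0,0,0,0, 1,0,0,0,0,0,0]'
```

```text
t: 4.9
eef_pos: [0.5292, -0.1599, 0.1117]
ee_rot: [[0.939, 0.345, 0.003], [0.345, -0.939, -0.002], [0.002, 0.003, -1.0]]
wrist_force: [-10.9, 3.8, 44.7]
finger_gap: 0.0002
t: 6.3
eef_pos: [0.5292, -0.1599, 0.1117]
ee_rot: [[0.939, 0.345, 0.003], [0.345, -0.939, -0.002], [0.002, 0.003, -1.0]]
wrist_force: [-12.6, 4.9, 44.4]
finger_gap: -0.0
t: 7.7
eef_pos: [0.5292, -0.1599, 0.1117]
ee_rot: [[0.939, 0.345, 0.003], [0.345, -0.939, -0.002], [0.002, 0.003, -1.0]]
wrist_force: [-11.4, 4.6, 44.5]
finger_gap: -0.0001
```

```bash
python3 -m inch '[1,0,0,-0.016,0,0,0, 1,0,0,-0.016,0,0,0, 1,0,0,-0.03,0,0,0, 1,0,0,-0.03,0,0,0, 1,0,0,-0.02,0,0,0, 1,0,0,0,0,0,0, 1,0,0,0,0,0,0, 1,0,0,0,0,0,0]'
python3 - <<'E'
from h import *
f=cams.grab_frame("side");P=pts(f);im=f["pixels"]
g=cams.grab_frame("wrist");Q=pts(g);gm=g["pixels"]
np.savez("w2.npz",im=gm,P=Q)
for n,A,I in (("side",P,im),("wrist",Q,gm)):
    h=cv2.cvtColor(I,cv2.COLOR_RGB2HSV)
    m=(np.hypot(A[...,0]-.459,A[...,1]+.163)<.02)&(A[...,2]>.078)&(A[...,2]<.13)
    print(n,m.sum(), A[m].max(0) if m.any() else 0, np.median(A[m],0) if m.any() else 0)
    r=(np.hypot(A[...,0]-.528,A[...,1]+.159)<.02)&(A[...,2]<.16)&(h[...,1]>140);print("plunger z",np.percentile(A[r][:,2],[50,95]))
a=cv2.resize(im[210:340,220:380],(400,325),interpolation=cv2.INTER_CUBIC)
b=cv2.resize(gm,(400,300));b=cv2.copyMakeBorder(b,0,25,0,0,cv2.BORDER_CONSTANT)
cv2.imwrite("pics/c1.png",np.hstack([a,b])[...,::-1])
E
```

```text
t: 8.5
eef_pos: [0.5276, -0.1592, 0.2188]
ee_rot: [[0.939, 0.345, -0.002], [0.345, -0.939, 0.001], [-0.002, -0.002, -1.0]]
wrist_force: [0.6, 0.6, 0.3]
finger_gap: 0.0001
side 127 [ 0.46189075 -0.16030714  0.11467858] [ 0.45686866 -0.16838008  0.09861808]
plunger z [0.13369997 0.13543942]
wrist 4 [ 0.46306404 -0.16176959  0.07988289] [ 0.46294828 -0.16372651  0.07847572]
plunger z [0.13301745 0.13424794]
```

View pics/c1.png

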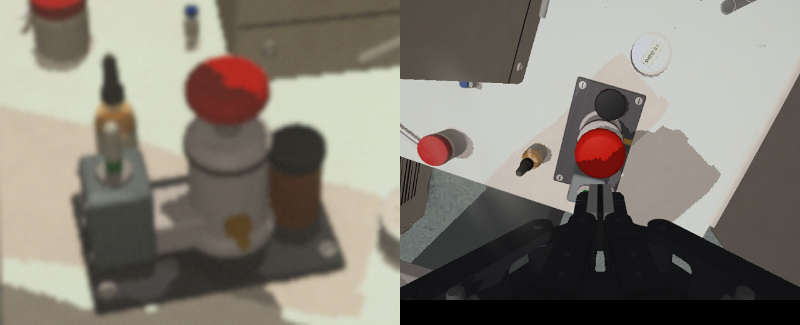

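Side crop: the pin stands well out at (113,145), with the green band above the collar at (113,167), and the tip reads about 114 mm. The plunger is up at 134 mm. Extra strokes do no harm, so I'll add two for margin and then check again.

```bash
python3 -m inch '[1,0,0,0.03,0,0,0, 1,0,0,0.03,0,0,0, 1,0,0,0.02,0,0,0, 1,0,0,0,0,0,0, 1,0,0,0.008,0,0,0, 1,0,0,0.008,0,0,0, 1,0,0,0.008,0,0,0, 1,0,0,0.005,0,0,0, 1,0,0,0.003,0,0,0, 1,0,0,0,0,0,0, 1,0,0,0,0,0,0]'
python3 -m inch '[1,0,0,-0.016,0,0,0, 1,0,0,-0.016,0,0,0, 1,0,0,0,0,0,0, 1,0,0,0,0,0,0, 1,0,0,0,0,0,0, 1,0,0,0,0,0,0, 1,0,0,0,0,0,0, 1,0,0,0.008,0,0,0, 1,0,0,0.008,0,0,0, 1,0,0,0.008,0,0,0, 1,0,0,0.005,0,0,0, 1,0,0,0.003,0,0,0, 1,0,0,0,0,0,0, 1,0,0,0,0,0,0]'
python3 -m inch '[1,0,0,-0.016,0,0,0, 1,0,0,-0.016,0,0,0, 1,0,0,-0.03,0,0,0, 1,0,0,-0.03,0,0,0, 1,0,0,-0.02,0,0,0, 1,0,0,0,0,0,0, 1,0,0,0,0,0,0, 1,0,0,0,0,0,0]'
python3 - <<'E'
from h import *
f=cams.grab_frame("side");A=pts(f);I=f["pixels"]
h=cv2.cvtColor(I,cv2.COLOR_RGB2HSV)
m=(np.hypot(A[...,0]-.459,A[...,1]+.165)<.015)&(A[...,2]>.078)&(A[...,2]<.13)
print(m.sum(),np.percentile(A[m][:,2],[50,90,95,100]),np.sort(A[m][:,2])[-6:])
r=(np.hypot(A[...,0]-.528,A[...,1]+.159)<.02)&(A[...,2]<.16)&(h[...,1]>140);print("plunger z",np.percentile(A[r][:,2],[50,95]))
old=np.load("side0.npz")["im"]
c=lambda x:cv2.resize(x[180:340,220:420],(400,320),interpolation=cv2.INTER_CUBIC)
cv2.imwrite("pics/d1.png",np.vstack([np.hstack([c(old),c(I)]),cv2.resize(np.hstack([old[255:300,245:290],I[255:300,245:290]]),(560,280),interpolation=cv2.INTER_CUBIC)[:, :].copy() if 0 else np.hstack([cv2.resize(old[255:300,240:300],(400,280)),cv2.resize(I[255:300,240:300],(400,280))])])[...,::-1])
E
```

```text
t: 9.7
eef_pos: [0.529, -0.1598, 0.1118]
ee_rot: [[0.939, 0.345, 0.003], [0.345, -0.939, -0.002], [0.002, 0.002, -1.0]]
wrist_force: [-11.8, 4.1, 33.1]
finger_gap: -0.0
t: 11.1
eef_pos: [0.5292, -0.1599, 0.1117]
ee_rot: [[0.939, 0.345, 0.003], [0.345, -0.939, -0.002], [0.002, 0.003, -1.0]]
wrist_force: [-12.0, 4.4, 44.8]
finger_gap: -0.0001
t: 11.9
eef_pos: [0.5277, -0.1592, 0.2188]
ee_rot: [[0.939, 0.345, -0.002], [0.345, -0.939, 0.001], [-0.002, -0.002, -1.0]]
wrist_force: [-0.7, 0.3, 0.2]
finger_gap: -0.0004
128 [0.09846668 0.11156876 0.11243669 0.11409327] [0.11250502 0.11251367 0.11255798 0.11302569 0.11336008 0.11409327]
plunger z [0.13371509 0.13530582]
```

View pics/d1.png

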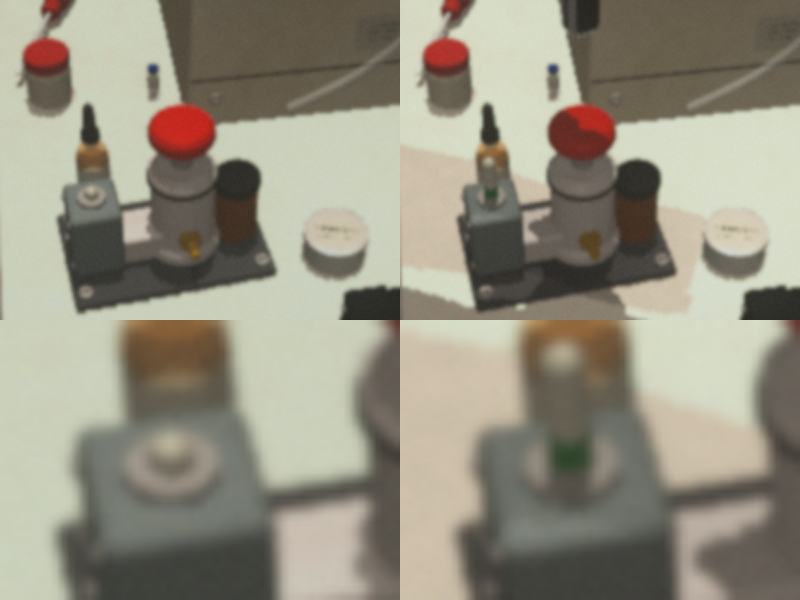

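The before/after picture shows the pin fully out at (567,350) to (570,490), with the whole green band above the collar and white showing below it. The tip is at about 113 mm and did not move with the extra strokes. The bottle, jar, vial and tin look unmoved, and the plunger is up at 134 mm. I'm handing in.

```bash
python3 -c "
from bench import job
print(job.job_done())"
```

```text
the job is handed in; nothing more can be done
None
```

I charged the lubricator and handed the job in at about 12 s. I pressed the plunger with the closed fingertips, centred on its top, for six full strokes. Each went to the hard stop (30 to 45 N, tool tip at 0.112 m), and the fingers came clear between strokes so it could rise.

What the last checks showed:
- **Pin:** its tip is at about 113 mm, and the whole green band shows above the collar. The last two strokes, added for margin, did not move it further.
- **Plunger:** its top is back up at about 134 mm.
- **Bystanders:** the bottle, tin, jar and vial look unmoved in before and after pictures from the side camera. I compared these by eye and did not measure them.
- **Arm:** it is clear, with the fingertips about 85 mm above the plunger and the wrist force near zero.

No check failed. My first estimate of the plunger centre was about 8 mm off in y, and I corrected it from the wrist camera before pressing. The hand-in gave no verdict.

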